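# Unpack a reagent jar and set it up on the mixer

### The job

Open the cardboard carton by folding all four of its flaps well back, clearly past upright: the two side flaps first, then the two end flaps under them. Take out the jar, stand it upright on the middle of the mixer's round platform, setting it down gently, and slide the mixer's speed grip level with the black marker tab beside its track. Leave the pipette-tip box in the carton and do not disturb anything else on the bench.

Things in the scene. Friction and masses are not known exactly. Their poses are not given: they have to be found in the camera images.
- carton: Plain brown cardboard carton fixed to the bench, outside 160 (x) x 140 (y) x 100 mm high, walls and floor 4 mm. Origin at the centre of its underside; z up, x along its long sides. Four flaps on its rim.
- side_flap_1 (a joint): Carton side flap, cardboard, 60 mm deep from hinge to free edge, 156 long, 4 thick. Hinge: along the carton's x at carton y = +0.070, z = 0.102, x from -0.078 to 0.078. Rad: 0 flat and shut (free edge towards the carton's middle), 1.57 upright, 3.14 level outward, 3.6 stop. Starts ajar at 0.55 to 0.95. Light, stiff crease: stays where left.
- side_flap_2 (a joint): Carton side flap, cardboard, 60 mm deep from hinge to free edge, 156 long, 4 thick. Hinge: along the carton's x at carton y = -0.070, z = 0.102, x from -0.078 to 0.078. Rad: 0 flat and shut (free edge towards the carton's middle), 1.57 upright, 3.14 level outward, 3.6 stop. Starts ajar at 0.55 to 0.95. Light, stiff crease: stays where left.
- end_flap_1 (a joint): Carton end flap, under the side flaps, cardboard, 56 mm deep from hinge to free edge, 4 thick; 124 wide for the first 15 mm at the hinge, then 76 wide. Hinge: along the carton's y at carton x = +0.080, z = 0.102, middle at y = 0. Rad: 0 flat and shut, 1.57 upright, 3.14 level outward, 3.6 stop. Starts ajar at 0.15 to 0.3. Light, stiff crease: stays where left.
- end_flap_2 (a joint): Carton end flap, under the side flaps, cardboard, 56 mm deep from hinge to free edge, 4 thick; 124 wide for the first 15 mm at the hinge, then 76 wide. Hinge: along the carton's y at carton x = -0.080, z = 0.102, middle at y = 0. Rad: 0 flat and shut, 1.57 upright, 3.14 level outward, 3.6 stop. Starts ajar at 0.15 to 0.3. Light, stiff crease: stays where left.
- jar: Upright round jar, amber glass with a white cap, 46 mm diameter, 80 mm high, 0.11 to 0.23 kg, standing on the carton's floor in one end of it. Origin at the centre of its underside, z up along the jar.
- tip_box: Closed box of pipette tips, white lid on a grey base, 40 (x) x 90 (y) x 45 mm high, on the carton's floor in the other end. Origin at the centre of its underside. It stays in the carton.
- mixer: Bench mixer fixed to the bench, purple with a white top, 184 (x) x 154 (y) x 57 mm high. Origin at the centre of its underside, z up. A round rubber platform is on its +x part, the speed slider on its -x part.
- platform (a point): Centre of the top face of the mixer's round black rubber platform (100 mm diameter, top 65 mm above the bench, at x = 0.030, y = 0 in the mixer's frame).
- speed (a joint): Speed slider, m along the mixer's +y; 0 at the -y end, 0.08 at the +y end; at 0.04 the grip is at the mixer's y = 0. Stays where it is left, about 1.5 N to slide.
- speed_top (a point): Centre of the top of the slider's black grip, which measures 28 (mixer x) x 20 (mixer y) x 40 mm high, its top 111 mm above the bench. It runs along mixer x = -0.060 on an aluminium track 40 x 130 mm whose top is 71 mm above the bench.
- speed_mark: Black marker tab on the mixer's top, between the slider's track and the platform: 12 (x) x 5 (y) x 18 mm high. Origin at the centre of its underside, axes parallel to the mixer's. It shows the y at which the middle of the grip must stand.
- wash_bottle: Bystander: white bottle with a blue cap, 60 mm diameter, 165 mm high, loose, between carton and mixer. Origin at the centre of its underside.
- mouse: Bystander: computer mouse 100 x 60 x 32 mm, loose. Origin at the centre of its underside.
- beaker: Bystander: glass beaker, 70 mm diameter, 90 mm high, loose. Origin at the centre of its underside.
- tube_rack: Bystander: white tube rack 70 x 120 x 62 mm high, loose. Origin at the centre of its underside.

How it is judged:
By the outcome, as a careful person would: the job done as asked, in the order asked, and still so for the second after the job is handed in, with the robot touching nothing.
It also fails if it takes over 72 s, if anything falls off the work surface, if the arm or the gripper's body presses on something with over 40 N, if the wrist force passes 120 N, or if a joint passes its speed limit or range.

### The arm

A 6-joint arm with a two-finger parallel gripper is mounted at the origin on the work surface. World frame = base frame: x ahead of the robot, y to its left, z up, the work surface at z = 0. Lengths are in m, angles in rad, forces in N, time in s.
With the tool pointing down it reaches from about 0.35 to 0.975 m from the base axis. Payload 4.9 kg.
Tool frame: the origin (TCP) lies at the very end of the fingers, on their centre line; the grasp point (between the pads) lies 19 mm behind it; z points along the fingers, y is the line along which they close (so a half turn about z gives the same grasp; the last joint's range is limited). The gripper opens to 85 mm and grips with 20 to 120 N. Pads are 22 mm wide; open, the fingers measure 114 mm over their backs; the gripper's body (76 mm by 85 mm) begins 54 mm behind the grasp point. The pads swing forward as they close: fully open they stand 13 mm farther back than shut.
Start: joints at [-1.29, 0.053, 1.613, -0, 1.476, -0.119], TCP at [0.243, -0.576, 0.231] pointing down, gripper open.
Joint ranges: [-3.01, 3.01], [-1.01, 2.22], [0.06, 2.58], [-1.02, 4.17], [0.09, 2.62], [-3.14, 3.14]. Speed limits (rad/s): [2.57, 2.57, 3.14, 3.14, 3.14, 3.14].

### API

Orientations are given as a unit quaternion [w, x, y, z].
In Python, from plant import monitor, vision, manip gives the robot as it stands. The module is installed in compiled form; this text tells all that it offers.
- The arm moves only by the tool arm_command, never from a script. Its argument "rows" is a list of rows, each a list of 3 entries, a list of its own where there are three numbers: the finger opening in mm, from 0 to 85.4, then the shift along the world's x, y, z in units of 30 cm (1.0 is 30 cm), then the turn, a rotation vector about the world's x, y, z in units of pi/2 rad (1.0 is pi/2 rad). In form: [[claw, [x, y, z], [wx, wy, wz]], ...]. A call has 1 to 12 rows; each row is the pose to reach, as a shift and turn from the pose commanded when the call began; what a row does not reach only later rows make up. A row lasts 1/12 s, in which the tool goes at most 41.7 mm and 7.16 degrees, less where a joint would pass 70% of its speed; a pose out of reach is approached as far as the arm can. A call with a number of a shift or a turn outside -1 to 1 is refused whole. A call with a gripper value outside its range is refused whole. The fingers move at their own pace and stop on an object; the grip force is fixed at half the most. Time passes only in rows, so rows that repeat a pose let the fingers close. It gives the time, the measured TCP pose, the force, the opening and the grip force at its end, in the units of the state.
- monitor.state(): the state, without advancing time (a new reading comes with each control period).
- vision.grab_frame(name): name is "side" or "top" or "wrist"; returns a dict with "color" (384x512x3 uint8, red, green, blue), "z_map" (384x512 float32, m along the optical axis (not along the pixel's ray), 0 where there is no reading), "mtx" (3x3 intrinsics, pixels), "R" (3x3) and "t" (3): a world point X has camera coordinates R X + t. Camera axes: x right, y down, z forward; pixel columns grow to the right and rows downward; lengths in m; the calibration is good to about 2 mm. A picture is of the moment at which its call begins.
- manip.job_done(): hands the job in; it is judged then, once.
The state is a dict: "time": time; "joint_pos": joint angles; "joint_vel": joint speeds; "joint_efforts": joint torques, N m; "tool_pos": TCP position; "tool_rot": TCP orientation; "contact_force": force on the tool from outside, world axes, zero at the start; "ft_torque": the same for the moment, N m; "gripper_width": opening from 0.0 (shut) to 1.0 (fully open); "grasp_force": force on a finger pad.
Only numpy, scipy, OpenCV 4.12 (cv2) and the standard library are available. Lean on these libraries where they do the work, as an engineer would, in place of code of your own. Each camera call takes 0.05 s, during which the arm holds its last target. There are 200 camera calls.

## Working session

There is one attempt and no reset: what is moved stays moved. The work goes in short steps, Python scripts to look and compute and a tool call to move; the robot and the scene stay as the last step left them, time stands still between calls to the robot, and variables do not carry over. Pictures are saved under pics/ and viewed, at most 10 in all, crops included, and the job is handed in when it is done.

Besides the shell and the picture viewer there is one more tool, called in YAML: its name, and indented under it one key for each argument. arm_command: Moves the arm, as the interface text tells. Shifts and turns lie within -1 to 1; 1 stands for 30 cm of shift or pi/2 rad of turn. Its arguments: {"type":"object","properties":{"rows":{"type":"array"}},"required":["rows"]}

```bash
mkdir -p pics; cat > h.py <<'E'
import numpy as np, cv2
from plant import monitor, vision, manip
def grab(n):
    f=vision.grab_frame(n); f['R']=np.array(f['R']);f['t']=np.array(f['t']);f['mtx']=np.array(f['mtx']);return f
def save(f,name): cv2.imwrite('pics/'+name,f['color'][...,::-1])
def cloud(f):
    z=f['z_map'];v,u=np.indices(z.shape);K=f['mtx']
    c=np.stack([(u-K[0,2])/K[0,0]*z,(v-K[1,2])/K[1,1]*z,z],-1)
    P=(c-f['t'])@f['R']; P[z==0]=np.nan; return P
def proj(f,X):
    c=f['R']@np.array(X)+f['t'];p=f['mtx']@c;return p[:2]/p[2]
E
python3 - <<'E'
from h import *
s=monitor.state();print(s['time'],s['tool_pos'],s['tool_rot'],s['gripper_width'])
a=grab('top');b=grab('side')
for n,f in(('top',a),('side',b)):
    print(n,f['R'].round(3).tolist(),f['t'].round(3),f['mtx'].round(1).tolist())
im=np.vstack([a['color'],b['color']]) 
cv2.imwrite('pics/a.png',cv2.resize(np.hstack([a['color'],b['color']]),(800,300))[...,::-1])
save(a,'top0.png');np.savez('f0.npz',a=a['z_map'])
E
```

```text
0.0 [ 0.24310943 -0.57509755  0.23005048] [-1.04144396e-03  9.80083640e-01  1.98582394e-01 -8.19808761e-05] 0.997211924931702
top [[0.037, -0.999, 0.001], [-0.97, -0.036, -0.24], [0.24, 0.008, -0.971]] [-0.011  0.622  1.065] [[473.6, 0.0, 256.4], [0.0, 473.6, 196.4], [0.0, 0.0, 1.0]]
side [[-0.755, -0.656, 0.019], [-0.388, 0.423, -0.819], [0.529, -0.626, -0.574]] [0.45  0.32  0.611] [[444.5, 0.0, 249.3], [0.0, 444.5, 196.4], [0.0, 0.0, 1.0]]
```

View pics/top0.png

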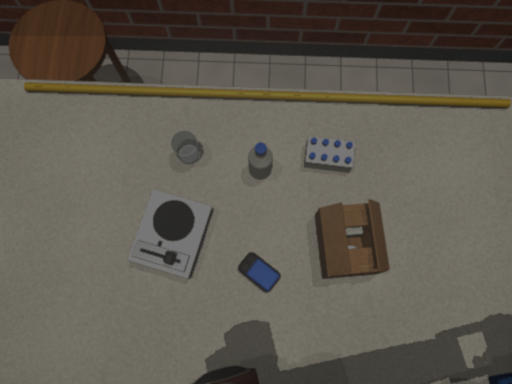

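View pics/a.png

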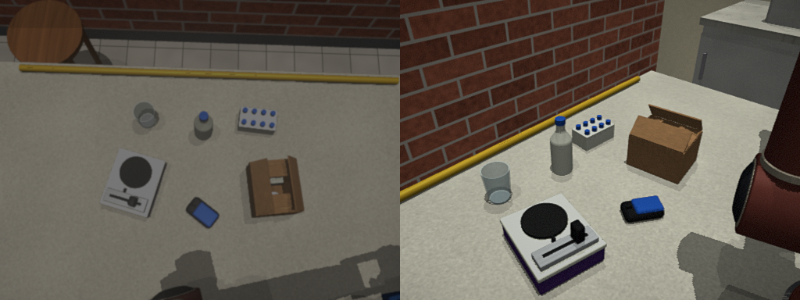

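The top view shows the carton at about (350,240), the mixer at (172,235), its grip at (170,258), the tab at (160,243), the mouse at (260,272), the bottle at (260,160), the rack at (330,152) and the beaker at (187,148). In the side view the side flaps are ajar over the end flaps.

```bash
python3 - <<'E'
from h import *
f=grab('top');P=cloud(f);c=f['color'];g=c.max(2)
np.save('P0.npy',P);np.save('C0.npy',c)
def box(u0,u1,v0,v1):
    m=np.zeros(g.shape,bool);m[v0:v1,u0:u1]=1;return m
Z=P[...,2]
print('bench z',np.nanmedian(Z[300:320,100:180]))
# mixer
m=box(115,225,180,290)&(Z>0.045)&(Z<0.064)
r=cv2.minAreaRect(P[m][:,:2].astype(np.float32)*1000);print('mixer top',r,np.median(Z[m]))
m=box(115,225,180,290)&(g<60)&(Z>0.058)
n,l,st,ce=cv2.connectedComponentsWithStats(m.astype(np.uint8))
for i in range(1,n):
    if st[i,4]>8:
        q=P[l==i];print('dark',st[i],q.mean(0).round(4),q.max(0).round(4),q.min(0).round(4),(q[:,:2].max(0)/2+q[:,:2].min(0)/2).round(4))
# others
for nm,b in dict(bottle=(240,280,135,185),rack=(300,360,130,175),mouse=(232,285,248,296),beaker=(165,208,128,168),carton=(310,395,190,285)).items():
    m=box(*b)&(Z>0.012)
    q=P[m];r=cv2.minAreaRect(q[:,:2].astype(np.float32)*1000)
    print(nm,np.round(r[0]),np.round(r[1]),round(r[2],1),q[:,2].max().round(3),q.min(0).round(3),q.max(0).round(3))
for v in (215,230,232,246,250,265):
    print(v,[(u,*P[v,u].round(3)) for u in range(316,392,4)])
im=cv2.resize(c[180:290,110:400],(790,300),interpolation=cv2.INTER_CUBIC)
cv2.imwrite('pics/b.png',im[...,::-1])
E
```

```text
bench z -0.0009670673673287478
mixer top ((530.3494873046875, 217.98863220214844), (154.67977905273438, 184.67123413085938), 75.49439239501953) 0.05679055169146277
dark [ 154  201   40   39 1245] [0.5586 0.2102 0.064 ] [0.6063 0.2578 0.0707] [0.5118 0.162  0.0581] [0.5591 0.2099]
dark [158 242   4   4  11] [0.4998 0.2373 0.07  ] [0.5044 0.2397 0.0762] [0.4959 0.2349 0.0626] [0.5001 0.2373]
dark [141 249  39  16 193] [0.4677 0.2172 0.0932] [0.4855 0.28   0.1147] [0.45   0.1876 0.0654] [0.4678 0.2338]
bottle [711.   7.] [54. 60.] 3.2 0.168 [ 0.684 -0.023  0.012] [0.739 0.037 0.168]
rack [ 752. -169.] [120.  73.] 84.9 0.067 [ 0.711 -0.23   0.012] [ 0.793 -0.106  0.067]
mouse [448.   0.] [100.  60.] 53.7 0.038 [ 0.399 -0.052  0.012] [0.495 0.051 0.038]
beaker [747. 195.] [69. 68.] 3.7 0.094 [0.712 0.161 0.012] [0.782 0.229 0.094]
carton [ 525. -216.] [160. 144.] 7.1 0.155 [ 0.437 -0.295  0.012] [ 0.61  -0.136  0.155]
215 [(316, np.float64(0.59), np.float64(-0.137), np.float64(0.033)), (320, np.float64(0.577), np.float64(-0.138), np.float64(0.097)), (324, np.float64(0.575), np.float64(-0.
[... 6533 characters left out ...]
np.float64(0.458), np.float64(-0.194), np.float64(0.141)), (352, np.float64(0.462), np.float64(-0.21), np.float64(0.107)), (356, np.float64(0.463), np.float64(-0.219), np.float64(0.107)), (360, np.float64(0.463), np.float64(-0.228), np.float64(0.105)), (364, np.float64(0.463), np.float64(-0.237), np.float64(0.106)), (368, np.float64(0.464), np.float64(-0.246), np.float64(0.105)), (372, np.float64(0.464), np.float64(-0.255), np.float64(0.107)), (376, np.float64(0.465), np.float64(-0.265), np.float64(0.104)), (380, np.float64(nan), np.float64(nan), np.float64(nan)), (384, np.float64(0.463), np.float64(-0.276), np.float64(0.129)), (388, np.float64(0.465), np.float64(-0.291), np.float64(0.108))]
```

View pics/b.png

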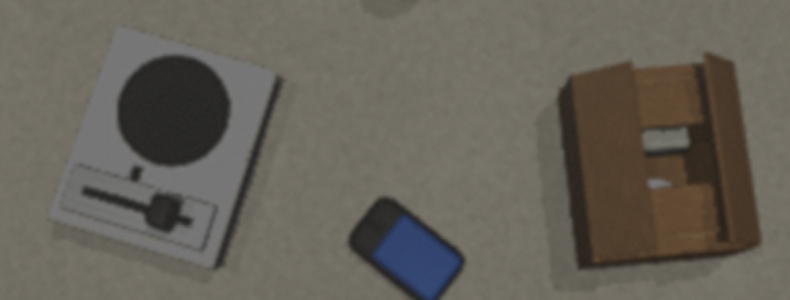

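Carton detail: the side flaps stand up at about 42° and 53°. Through the gap the tip-box lid shows at the far end and the jar cap at the near end. The mixer tab is at about (160,243).

```bash
python3 - <<'E'
from h import *
P=np.load('P0.npy');Z=P[...,2]
def plane(u0,u1,v0,v1,zmin):
    q=P[v0:v1,u0:u1].reshape(-1,3);q=q[q[:,2]>zmin]
    for _ in range(8):
        c=q.mean(0);n=np.linalg.svd(q-c)[2][2];n*=np.sign(n[2]);d=(q-c)@n
        k=abs(d)<max(.002,1.5*d.std()); 
        if k.all():break
        q=q[k]
    return c,n,q
for b in ((326,342,210,272,.1),(372,386,206,268,.112)):
    c,n,q=plane(*b)
    h=np.cross(n,[0,0,1]);h/=np.linalg.norm(h);h*=np.sign(h[0])
    ang=np.arccos(n[2]); dn=n[:2]/np.hypot(*n[:2])  # downhill dir (toward hinge)
    p=c[:2]+dn*(c[2]-.104)/np.tan(ang)
    s=q@h; s0=(c@h); print('ang',ang,'yaw',np.degrees(np.arctan2(h[1],h[0])),'hinge pt',p,'ext',p+h[:2]*(s.min()-s0),p+h[:2]*(s.max()-s0),len(q))
E
```

```text
ang 0.7478374881085719 yaw 6.874757750290067 hinge pt [ 0.51230101 -0.14672348] ext [ 0.44338577 -0.15503233] [ 0.58420321 -0.1380545 ] 727
ang 0.9284074476240254 yaw 7.058352336854835 hinge pt [ 0.52725038 -0.28611008] ext [ 0.45982148 -0.29445902] [ 0.60084087 -0.27699821] 512
```

arm_command:
  rows:
    - [0,[0.08,0.09,0],[0,0,-0.03]]
    - [0,[0.18,0.2,0],[0,0,-0.06]]
    - [0,[0.28,0.3,0],[0,0,-0.1]]
    - [0,[0.38,0.4,0],[0,0,-0.14]]
    - [0,[0.48,0.5,0],[0,0,-0.177]]
    - [0,[0.58,0.6,0],[0,0,-0.177]]
    - [0,[0.68,0.7,0],[0,0,-0.177]]
    - [0,[0.78,0.8,0],[0,0,-0.177]]
    - [0,[0.86,0.9,0],[0,0,-0.177]]
    - [0,[0.94,1,0],[0,0,-0.177]]
    - [0,[0.94,1,0],[0,0,-0.177]]
    - [0,[0.94,1,0],[0,0,-0.177]]

```text
time: 1.15
tool_pos: [0.5261, -0.2737, 0.2308]
tool_rot: [-0.0, 0.998, 0.063, -0.0]
contact_force: [-0.8, -0.4, -0.5]
gripper_width: 0.002
grasp_force: 0.0
```

arm_command:
  rows:
    - [0,[0,0.09,0],[0,0,0]]
    - [0,[0,0.18,0],[0,0,0]]
    - [0,[0,0.18,0],[0,0,0]]
    - [0,[0,0.18,-0.12],[0,0,0]]
    - [0,[0,0.18,-0.24],[0,0,0]]
    - [0,[0,0.18,-0.36],[0,0,0]]
    - [0,[0,0.18,-0.36],[0,0,0]]
    - [0,[-0.005,0.22,-0.36],[0,0,0]]
    - [0,[-0.012,0.28,-0.36],[0,0,0]]
    - [0,[-0.02,0.34,-0.36],[0,0,0]]
    - [0,[-0.027,0.4,-0.36],[0,0,0]]
    - [0,[-0.034,0.46,-0.36],[0,0,0]]

```text
time: 2.15
tool_pos: [0.517, -0.1385, 0.1278]
tool_rot: [0.002, 0.998, 0.06, 0.003]
contact_force: [0.5, -1.2, -0.4]
gripper_width: 0.003
grasp_force: 0.6
```

arm_command:
  rows:
    - [0,[-0.005,0.04,0],[0,0,0]]
    - [0,[-0.01,0.08,0],[0,0,0]]
    - [0,[-0.01,0.08,0],[0,0,0]]
    - [0,[0,0.02,0.02],[0,0,0]]
    - [0,[0,-0.02,0.1],[0,0,0]]
    - [0,[0.01,-0.1,0.1],[0,0,0]]
    - [0,[0.02,-0.18,0.05],[0,0,0]]
    - [0,[0.03,-0.26,0],[0,0,0]]
    - [0,[0.035,-0.34,0],[0,0,0]]
    - [0,[0.04,-0.4,0],[0,0,0]]
    - [0,[0.045,-0.46,0],[0,0,0]]
    - [0,[0.05,-0.52,0],[0,0,0]]

```text
time: 3.15
tool_pos: [0.5304, -0.295, 0.124]
tool_rot: [-0.0, 0.998, 0.061, 0.0]
contact_force: [0.2, 1.4, -1.1]
gripper_width: -0.005
grasp_force: 0.6
```

arm_command:
  rows:
    - [0,[0.005,-0.04,0],[0,0,0]]
    - [0,[0.01,-0.09,0],[0,0,0]]
    - [0,[0.01,-0.09,0],[0,0,0]]
    - [0,[0.01,-0.02,0.05],[0,0,0]]
    - [0,[0,0.08,0.2],[0,0,0]]
    - [0,[-0.1,0.16,0.4],[0,0,0]]
    - [0,[-0.2,0.16,0.5],[0,0,0]]
    - [0,[-0.3,0.16,0.6],[0,0,0]]
    - [0,[-0.4,0.16,0.6],[0,0,0]]
    - [0,[-0.5,0.16,0.6],[0,0,0]]
    - [0,[-0.5,0.16,0.6],[0,0,0]]

```text
time: 4.07
tool_pos: [0.3776, -0.2456, 0.3071]
tool_rot: [0.003, 0.998, 0.06, 0.002]
contact_force: [0.3, 0.1, -0.3]
gripper_width: -0.003
grasp_force: 0.0
```

```bash
cat > look.py <<'E'
from h import *
import sys
a=grab('top');b=grab('side');w=grab('wrist')
np.savez('cur.npz',a=cloud(a),w=cloud(w),wc=w['color'],ac=a['color'])
r=cv2.resize(a['color'][150:310,280:440],(400,400),interpolation=cv2.INTER_CUBIC)
w2=cv2.resize(w['color'],(400,300));w2=np.vstack([w2,np.zeros((100,400,3),np.uint8)])
cv2.imwrite('pics/'+sys.argv[1],np.hstack([r,w2])[...,::-1])
P=cloud(a)
C=np.array([.525,-.216]);t=np.radians(7);R=np.array([[np.cos(t),np.sin(t)],[-np.sin(t),np.cos(t)]])
Q=P.copy();Q[...,:2]=(P[...,:2]-C)@R.T
m=(abs(Q[...,0])<.16)&(abs(Q[...,1])<.15)
for nm,mm in dict(px=(Q[...,0]>.08)&(abs(Q[...,1])<.03),nx=(Q[...,0]<-.08)&(abs(Q[...,1])<.03),py=(Q[...,1]>.07)&(abs(Q[...,0])<.06),ny=(Q[...,1]<-.07)&(abs(Q[...,0])<.06)).items():
    k=m&mm&(Q[...,2]>.03);q=Q[k]
    ax=0 if nm[1]=='x' else 1; H=.08 if ax==0 else .07
    if len(q)>10: print(nm,len(q),'angle',np.pi-np.arctan2(np.median(q[:,2])-.104,np.median(abs(q[:,ax]))-H), q[:,2].min().round(3),q[:,2].max().round(3),abs(q[:,ax]).max().round(3))
for nm,lo,hi in (('jar',.072,.09),('tip',.04,.055)):
    k=(abs(Q[...,0])<.072)&(abs(Q[...,1])<.062)&(Q[...,2]>lo)&(Q[...,2]<hi);q=P[k]
    if len(q):print(nm,len(q),q.min(0).round(4),q.max(0).round(4),q.mean(0).round(4))
E
python3 look.py c.png
```

```text
nx 2775 angle 1.669351446348447 0.357 0.631 0.16
py 1163 angle 2.6633446888762267 0.099 0.137 0.124
ny 1396 angle 2.7550976507814573 0.1 0.129 0.125
jar 30 [ 0.5012 -0.2226  0.0799] [ 0.5094 -0.194   0.0886] [ 0.5059 -0.2088  0.0835]
tip 396 [ 0.4751 -0.2477  0.0401] [ 0.5741 -0.1575  0.0547] [ 0.55  -0.196  0.048]
```

View pics/c.png

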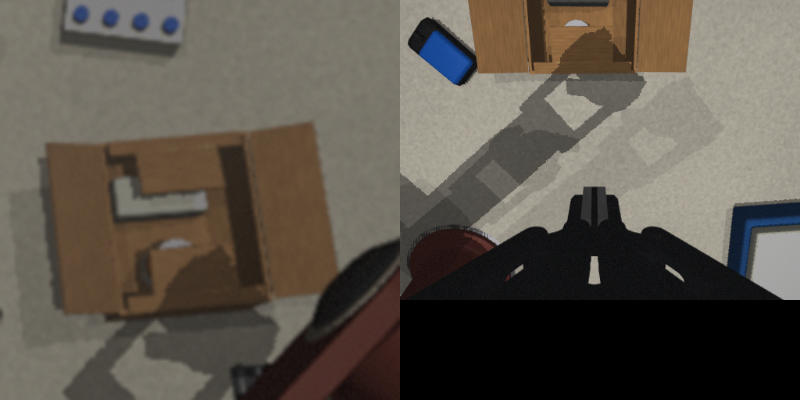

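Both side flaps are folded back (about 2.66 and 2.76 rad), with the box lid at about (160,195) and the jar cap at (175,245) in the left half. Next I open the far end flap with a tilted finger under it.

arm_command:
  rows:
    - [0,[0.1,0.02,-0.02],[0.007,-0.055,0]]
    - [0,[0.2,0.04,-0.07],[0.014,-0.11,0]]
    - [0,[0.3,0.06,-0.14],[0.02,-0.165,0]]
    - [0,[0.39,0.08,-0.22],[0.027,-0.22,0]]
    - [0,[0.46,0.095,-0.3],[0.034,-0.275,0]]
    - [0,[0.51,0.1,-0.36],[0.041,-0.331,0]]
    - [0,[0.52,0.101,-0.4],[0.041,-0.331,0]]
    - [0,[0.525,0.102,-0.48],[0.041,-0.331,0]]
    - [0,[0.525,0.102,-0.57],[0.041,-0.331,0]]
    - [0,[0.525,0.102,-0.66],[0.041,-0.331,0]]
    - [0,[0.525,0.102,-0.75],[0.041,-0.331,0]]
    - [0,[0.525,0.102,-0.755],[0.041,-0.331,0]]

```text
time: 5.22
tool_pos: [0.5373, -0.2137, 0.0723]
tool_rot: [-0.018, 0.965, 0.058, 0.256]
contact_force: [-0.5, -0.0, 1.3]
gripper_width: -0.001
grasp_force: 0.0
```

arm_command:
  rows:
    - [0,[0.06,0.007,0.02],[0,0,0]]
    - [0,[0.075,0.009,0.05],[0.002,-0.015,0]]
    - [0,[0.093,0.011,0.092],[0.004,-0.033,0]]
    - [0,[0.117,0.014,0.117],[0.009,-0.07,0]]
    - [0,[0.142,0.017,0.142],[0.0135,-0.11,0]]
    - [0,[0.175,0.021,0.155],[0.0135,-0.11,0]]
    - [0,[0.208,0.026,0.166],[0.0135,-0.11,0]]
    - [0,[0.25,0.031,0.166],[0.007,-0.055,0]]
    - [0,[0.291,0.036,0.166],[0,0,0]]
    - [0,[0.325,0.04,0.166],[-0.007,0.055,0]]
    - [0,[0.36,0.044,0.166],[-0.0135,0.11,0]]
    - [0,[0.36,0.044,0.166],[-0.0135,0.11,0]]

```text
time: 6.22
tool_pos: [0.6513, -0.2019, 0.1303]
tool_rot: [-0.009, 0.983, 0.061, 0.175]
contact_force: [0.6, 0.0, 0.7]
gripper_width: -0.0
grasp_force: 0.0
```

arm_command:
  rows:
    - [0,[-0.02,-0.01,0.08],[0,0,0]]
    - [0,[-0.06,-0.03,0.18],[-0.008,0.066,0]]
    - [0,[-0.1,-0.05,0.25],[-0.016,0.132,0]]
    - [0,[-0.14,-0.07,0.28],[-0.024,0.198,0]]
    - [0,[-0.18,-0.08,0.28],[-0.033,0.265,0]]
    - [0,[-0.22,-0.1,0.28],[-0.041,0.331,0]]
    - [0,[-0.26,-0.11,0.28],[-0.049,0.397,0]]
    - [0,[-0.3,-0.12,0.28],[-0.057,0.463,0]]
    - [0,[-0.34,-0.137,0.28],[-0.065,0.53,0]]
    - [0,[-0.36,-0.14,0.25],[-0.073,0.596,0]]
    - [0,[-0.36,-0.14,0.233],[-0.081,0.662,0]]
    - [0,[-0.36,-0.14,0.233],[-0.081,0.662,0]]

```text
time: 7.22
tool_pos: [0.5376, -0.2427, 0.1906]
tool_rot: [0.019, 0.936, 0.058, -0.345]
contact_force: [0.3, 0.5, -2.2]
gripper_width: -0.0
grasp_force: 0.0
```

```bash
python3 - <<'E'
from h import *
s=monitor.state();print(s['tool_pos'].round(4),s['joint_pos'].round(3))
q=s['tool_rot'];w,x,y,z=q;print('toolz',2*(x*z+w*y),2*(y*z-w*x),1-2*(x*x+y*y))
P=cloud(grab('top'))
m=np.zeros(P.shape[:2],bool);m[235:275,325:372]=1
m&=(P[...,2]>.104)&(P[...,2]<.122)
# near flap: print ridge by x
q=P[m];C=np.array([.525,-.216]);t=np.radians(7);R=np.array([[np.cos(t),np.sin(t)],[-np.sin(t),np.cos(t)]])
Q=np.c_[(q[:,:2]-C)@R.T,q[:,2]];Q=Q[abs(Q[:,1])<.04]
for a in np.arange(-.085,-.01,.01):
    k=(Q[:,0]>a)&(Q[:,0]<a+.01);print(round(a,3),k.sum(),np.median(Q[k,2]) if k.any() else '')
E
```

```text
[ 0.5376 -0.2427  0.1906] [-0.398  0.416  1.372 -0.355  1.969  1.014]
toolz -0.644460269920052 -0.07615376732167066 -0.7608360955010554
-0.085 4 0.10470711830279399
-0.075 10 0.1049160859121032
-0.065 8 0.10631247008144926
-0.055 4 0.10657353390578123
-0.045 0 
-0.035 0 
-0.025 0 
-0.015 0
```

arm_command:
  rows:
    - [0,[-0.03,-0.01,-0.09],[0,0,0]]
    - [0,[-0.03,-0.01,-0.18],[0,0,0]]
    - [0,[-0.03,-0.01,-0.27],[0,0,0]]
    - [0,[-0.03,-0.01,-0.35],[0,0,0]]
    - [0,[-0.09,-0.018,-0.352],[0,0,0]]
    - [0,[-0.15,-0.025,-0.352],[0,0,0]]
    - [0,[-0.165,-0.027,-0.32],[0,0,0]]
    - [0,[-0.18,-0.029,-0.285],[0,0,0]]
    - [0,[-0.2,-0.031,-0.262],[0,0,0]]
    - [0,[-0.222,-0.034,-0.242],[0,0,0]]
    - [0,[-0.255,-0.038,-0.23],[0,0,0]]
    - [0,[-0.288,-0.042,-0.222],[0,0,0]]

```text
time: 8.27
tool_pos: [0.4513, -0.2569, 0.1313]
tool_rot: [0.021, 0.938, 0.057, -0.34]
contact_force: [0.5, 0.3, -0.8]
gripper_width: -0.001
grasp_force: 0.6
```

arm_command:
  rows:
    - [0,[-0.04,-0.005,0],[0.007,-0.055,0]]
    - [0,[-0.08,-0.01,0],[0.0135,-0.11,0]]
    - [0,[-0.115,-0.015,0],[0.02,-0.165,0]]
    - [0,[-0.15,-0.02,0],[0.027,-0.22,0]]
    - [0,[-0.15,-0.02,0],[0.027,-0.22,0]]
    - [0,[-0.1,-0.02,0.1],[0.035,-0.28,0]]
    - [0,[-0.1,-0.02,0.2],[0.04,-0.34,0]]
    - [0,[-0.1,-0.05,0.3],[0.045,-0.4,0]]
    - [0,[-0.1,-0.1,0.4],[0.054,-0.44,0]]
    - [0,[-0.1,-0.15,0.5],[0.054,-0.44,0]]
    - [0,[-0.1,-0.2,0.5],[0.054,-0.44,0]]
    - [0,[-0.1,-0.2,0.5],[0.054,-0.44,0]]

```text
time: 9.27
tool_pos: [0.4214, -0.3192, 0.2825]
tool_rot: [0.002, 0.998, 0.06, -0.0]
contact_force: [0.5, 0.1, -0.2]
gripper_width: 0.004
grasp_force: 0.0
```

```bash
python3 look.py d.png
```

```text
px 594 angle 2.6820863744540078 0.095 0.132 0.131
nx 2174 angle 1.647305936423688 0.101 0.606 0.16
py 1169 angle 2.6648685363640716 0.098 0.135 0.125
ny 1490 angle 2.7039807925908157 0.095 0.599 0.126
jar 263 [ 0.4697 -0.2321  0.0721] [ 0.5091 -0.1905  0.0894] [ 0.4894 -0.2102  0.083 ]
tip 631 [ 0.4675 -0.2478  0.04  ] [ 0.5813 -0.1574  0.0549] [ 0.552  -0.2017  0.0481]
```

View pics/d.png

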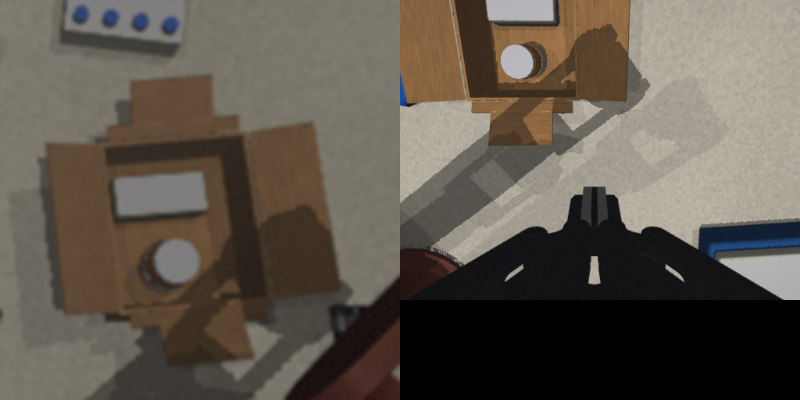

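All four flaps lie folded back; the jar cap is at about (175,262) and the tip box at (160,195), undisturbed. Now I grasp the jar.

arm_command:
  rows:
    - [62,[0.06,0.1,0],[0,0,0]]
    - [62,[0.12,0.2,-0.03],[0,0,0]]
    - [62,[0.18,0.29,-0.1],[0,0,0]]
    - [62,[0.225,0.361,-0.2],[0,0,0]]
    - [62,[0.225,0.361,-0.32],[0,0,0]]
    - [62,[0.225,0.361,-0.44],[0,0,0]]
    - [62,[0.225,0.361,-0.44],[0,0,0]]
    - [62,[0.225,0.361,-0.44],[0,0,0]]

```text
time: 10.08
tool_pos: [0.4865, -0.206, 0.1444]
tool_rot: [-0.003, 0.998, 0.061, -0.004]
contact_force: [-0.3, -0.5, 1.1]
gripper_width: 0.725
grasp_force: 0.0
```

```bash
python3 - <<'E'
from h import *
s=monitor.state();print(s['tool_pos'].round(4),s['tool_rot'].round(4),s['gripper_width'],s['time'])
f=grab('wrist');P=cloud(f);save(f,'w1.png')
m=(abs(P[...,2]-.084)<.004)&(f['color'].min(2)>90)&(np.hypot(P[...,0]-.489,P[...,1]+.211)<.04)
q=P[m];print(len(q),q.mean(0) if len(q) else '',cv2.minEnclosingCircle(q[:,:2].astype(np.float32)) if len(q) else '')
E
```

```text
[ 0.4865 -0.206   0.1444] [-0.0027  0.9981  0.0614 -0.0042] 0.7245241928104603 10.0833
2859 [ 0.49272198 -0.2087699   0.08434781] ((0.4916619658470154, -0.20899945497512817), 0.020828045904636383)
```

View pics/w1.png

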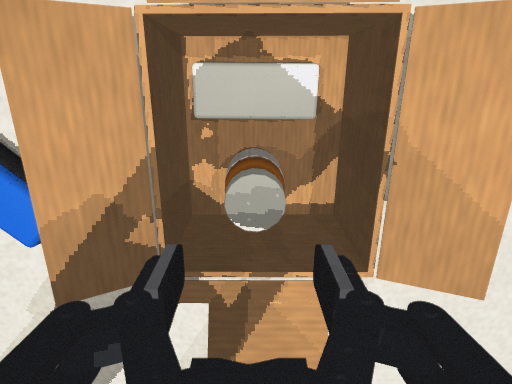

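The cap is at about (255,198), between the fingers.

arm_command:
  rows:
    - [62,[0,0,0],[0,0,0]]
    - [62,[0,0,0],[0,0,0]]

```text
time: 10.3
tool_pos: [0.4901, -0.2092, 0.151]
tool_rot: [0.001, 0.998, 0.061, 0.001]
contact_force: [-0.1, -0.5, 0.0]
gripper_width: 0.725
grasp_force: 0.0
```

arm_command:
  rows:
    - [62,[0,0,-0.08],[0,0,0]]
    - [62,[0,0,-0.16],[0,0,0]]
    - [62,[0,0,-0.24],[0,0,0]]
    - [62,[0,0,-0.31],[0,0,0]]
    - [62,[0,0,-0.355],[0,0,0]]
    - [62,[0,0,-0.355],[0,0,0]]
    - [62,[0,0,-0.355],[0,0,0]]
    - [55,[0,0,-0.355],[0,0,0]]
    - [48,[0,0,-0.355],[0,0,0]]
    - [40,[0,0,-0.355],[0,0,0]]
    - [35,[0,0,-0.355],[0,0,0]]
    - [35,[0,0,-0.355],[0,0,0]]

```text
time: 11.3
tool_pos: [0.4902, -0.2094, 0.0442]
tool_rot: [0.001, 0.998, 0.061, 0.001]
contact_force: [-1.8, -1.0, 8.8]
gripper_width: 0.503
grasp_force: 60.0
```

arm_command:
  rows:
    - [35,[0,0,0],[0,0,0]]
    - [35,[0,0,0],[0,0,0]]
    - [35,[0,0,0.02],[0,0,0]]
    - [35,[0,0,0.05],[0,0,0]]
    - [35,[0,0,0.1],[0,0,0]]
    - [35,[0,0,0.17],[0,0,0]]
    - [35,[0,0,0.25],[0,0,0]]
    - [35,[0,0,0.33],[0,0,0]]
    - [35,[0,0,0.42],[0,0,0]]
    - [35,[0,0,0.5],[0,0,0]]
    - [35,[0,0,0.5],[0,0,0]]
    - [35,[0,0,0.5],[0,0,0]]

```text
time: 12.3
tool_pos: [0.4892, -0.2084, 0.1929]
tool_rot: [0.0, 0.998, 0.061, 0.001]
contact_force: [0.1, -0.0, -2.8]
gripper_width: 0.501
grasp_force: 61.3
```

arm_command:
  rows:
    - [35,[0.005,0.04,0],[0,0,-0.01]]
    - [35,[0.02,0.12,0],[0,0,-0.04]]
    - [35,[0.03,0.21,0],[0,0,-0.07]]
    - [35,[0.05,0.31,0],[0,0,-0.1]]
    - [35,[0.07,0.41,0],[0,0,-0.13]]
    - [35,[0.09,0.51,0],[0,0,-0.16]]
    - [35,[0.11,0.61,0],[0,0,-0.19]]
    - [35,[0.13,0.71,0],[0,0,-0.22]]
    - [35,[0.15,0.8,0],[0,0,-0.24]]
    - [35,[0.17,0.87,0],[0,0,-0.24]]
    - [35,[0.18,0.92,0],[0,0,-0.24]]
    - [35,[0.18,0.94,0],[0,0,-0.24]]

```text
time: 13.3
tool_pos: [0.5413, 0.0758, 0.1884]
tool_rot: [-0.001, 0.992, -0.126, -0.003]
contact_force: [0.5, -0.3, -1.6]
gripper_width: 0.501
grasp_force: 61.4
```

arm_command:
  rows:
    - [35,[0,0,0],[0,0,0]]
    - [35,[0,0,0],[0,0,0]]

```text
time: 13.47
tool_pos: [0.5416, 0.0735, 0.1897]
tool_rot: [-0.0, 0.992, -0.127, -0.002]
contact_force: [0.6, -0.3, -1.6]
gripper_width: 0.501
grasp_force: 61.4
```

```bash
python3 - <<'E'
from h import *
s=monitor.state();print(s['tool_pos'].round(4),s['tool_rot'].round(4),s['contact_force'].round(2))
f=grab('wrist');save(f,'w2.png')
E
```

```text
[0.5416 0.0735 0.1897] [-1.000e-04  9.919e-01 -1.272e-01 -2.100e-03] [ 0.64 -0.26 -1.62]
```

View pics/w2.png

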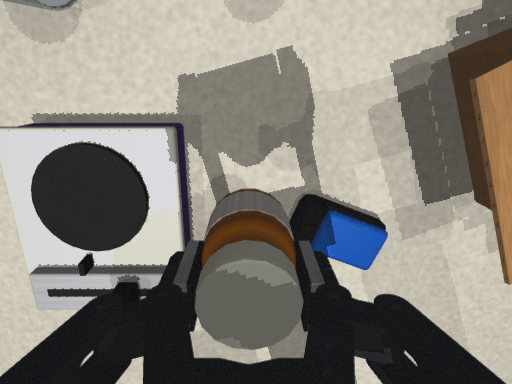

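The jar is held upright at (250,290), with the platform disc at (90,196), the tab at (87,263) and the track at (90,290).

```bash
python3 - <<'E'
from h import *
f=grab('wrist');P=cloud(f);c=f['color'];g=c.max(2)
np.savez('w2.npz',P=P,c=c)
def ray(u,v,z):
    d=f['R'].T@np.linalg.inv(f['mtx'])@[u,v,1];o=-f['R'].T@f['t'];return (o+d*(z-o[2])/d[2]).round(4)
m=(g<50).astype(np.uint8);m[:, 165:]=0
n,l,st,ce=cv2.connectedComponentsWithStats(m)
for i in range(1,n):
    if st[i,4]>60:
        q=P[l==i];print(st[i],ce[i].round(1),np.nanmin(q,0).round(4),np.nanmax(q,0).round(4),np.nanmean(q,0).round(4))
        if st[i,4]>4000:
            ct=max(cv2.findContours((l==i).astype(np.uint8),cv2.RETR_EXTERNAL,cv2.CHAIN_APPROX_NONE)[0],key=len)
            X=np.array([ray(u,v,.065)[:2] for u,v in ct[:,0]],np.float32);print('disc',cv2.fitEllipse(X*1000),cv2.minEnclosingCircle(X))
            q2=P[l==i]
k=np.zeros(g.shape,bool);k[250:278,75:98]=1
q=P[k&(g<60)];t=q[q[:,2]>.071];print('mark top',len(t),t.mean(0),t.min(0),t.max(0))
E
```

```text
[  32  144  116  107 9662] [ 89.6 196.8] [0.5108 0.1629 0.059 ] [0.6095 0.2627 0.0681] [0.5626 0.2111 0.0655]
disc ((560.5061645507812, 212.0053253173828), (97.40201568603516, 100.91297912597656), 19.04437828063965) ((0.5604563355445862, 0.21181286871433258), 0.05097094550728798)
[ 78 255  16  21 213] [ 85.6 265.1] [0.4959 0.236  0.0584] [0.5086 0.2447 0.0775] [0.503  0.239  0.0698]
[    0   271   165   113 10931] [100.5 339.7] [0.4594 0.087  0.0702] [0.5708 0.2842 0.278 ] [0.5555 0.1216 0.2425]
disc ((415.1136474609375, 267.0471496582031), (121.26082611083984, 204.39356994628906), 9.714170455932617) ((0.4326000213623047, 0.28235000371932983), 0.11754302680492401)
mark top 106 [0.50278092 0.23968244 0.07472922] [0.49595696 0.23634421 0.07104022] [0.50859396 0.24472523 0.07750903]
```

arm_command:
  rows:
    - [35,[0.01,0.07,0],[0,0,0]]
    - [35,[0.022,0.17,0],[0,0,0]]
    - [35,[0.036,0.27,0],[0,0,0]]
    - [35,[0.048,0.36,0],[0,0,0]]
    - [35,[0.056,0.42,0],[0,0,0]]
    - [35,[0.061,0.458,0],[0,0,0]]
    - [35,[0.061,0.458,-0.1],[0,0,0]]
    - [35,[0.061,0.458,-0.18],[0,0,0]]
    - [35,[0.061,0.458,-0.22],[0,0,0]]
    - [35,[0.061,0.458,-0.22],[0,0,0]]
    - [35,[0.061,0.458,-0.22],[0,0,0]]
    - [35,[0.061,0.458,-0.22],[0,0,0]]

```text
time: 14.57
tool_pos: [0.5621, 0.2108, 0.1271]
tool_rot: [-0.001, 0.992, -0.128, 0.001]
contact_force: [0.2, -0.1, -1.3]
gripper_width: 0.5
grasp_force: 61.6
```

arm_command:
  rows:
    - [35,[0,0,0],[0,0,0]]
    - [35,[0,0,0],[0,0,0]]

```text
time: 14.73
tool_pos: [0.5622, 0.2113, 0.1274]
tool_rot: [-0.001, 0.992, -0.127, 0.001]
contact_force: [-0.6, -0.1, -1.6]
gripper_width: 0.504
grasp_force: 61.6
```

arm_command:
  rows:
    - [35,[-0.006,0,-0.02],[0,0,0]]
    - [35,[-0.006,0,-0.04],[0,0,0]]
    - [35,[-0.006,0,-0.052],[0,0,0]]
    - [35,[-0.006,0,-0.056],[0,0,0]]
    - [35,[-0.006,0,-0.06],[0,0,0]]
    - [35,[-0.006,0,-0.063],[0,0,0]]
    - [35,[-0.006,0,-0.066],[0,0,0]]
    - [35,[-0.006,0,-0.068],[0,0,0]]
    - [35,[-0.006,0,-0.068],[0,0,0]]

```text
time: 15.48
tool_pos: [0.5594, 0.2113, 0.1054]
tool_rot: [-0.001, 0.992, -0.127, -0.0]
contact_force: [0.2, -0.2, -1.0]
gripper_width: 0.497
grasp_force: 61.7
```

arm_command:
  rows:
    - [35,[0,0,-0.002],[0,0,0]]
    - [35,[0,0,-0.004],[0,0,0]]
    - [35,[0,0,-0.004],[0,0,0]]

```text
time: 15.73
tool_pos: [0.5597, 0.2113, 0.1054]
tool_rot: [-0.001, 0.992, -0.127, -0.0]
contact_force: [-2.4, -0.7, 5.0]
gripper_width: 0.501
grasp_force: 62.3
```

arm_command:
  rows:
    - [44,[0,0,0.001],[0,0,0]]
    - [48,[0,0,0.001],[0,0,0]]
    - [55,[0,0,0.001],[0,0,0]]
    - [62,[0,0,0.001],[0,0,0]]
    - [66,[0,0,0.001],[0,0,0]]
    - [66,[0,0,0.001],[0,0,0]]
    - [66,[0,0,0.04],[0,0,0]]
    - [66,[0,0,0.1],[0,0,0]]
    - [66,[0,0,0.18],[0,0,0]]
    - [66,[0,0,0.28],[0,0,0]]
    - [66,[0,0,0.38],[0,0,0]]
    - [66,[0,0,0.38],[0,0,0]]

```text
time: 16.73
tool_pos: [0.5628, 0.2121, 0.2271]
tool_rot: [-0.003, 0.992, -0.127, 0.006]
contact_force: [0.8, 0.1, 1.3]
gripper_width: 0.772
grasp_force: 0.0
```

arm_command:
  rows:
    - [66,[-0.1,0.02,0],[0,0,0]]
    - [66,[-0.2,0.04,0],[0,0,0]]
    - [66,[-0.3,0.06,0],[0,0,0]]
    - [66,[-0.4,0.08,0],[0,0,0]]
    - [66,[-0.45,0.08,0],[0,0,0]]
    - [66,[-0.45,0.08,0],[0,0,0]]
    - [66,[-0.45,0.08,0],[0,0,0]]

```text
time: 17.32
tool_pos: [0.4242, 0.2355, 0.2188]
tool_rot: [-0.001, 0.992, -0.127, 0.0]
contact_force: [-0.1, -0.1, 0.2]
gripper_width: 0.774
grasp_force: 0.0
```

```bash
python3 - <<'E'
from h import *
s=monitor.state();print(s['tool_pos'].round(4))
f=grab('wrist');P=cloud(f);save(f,'w3.png');np.savez('w3.npz',P=P,c=f['color'],**{k:f[k] for k in('R','t','mtx')})
E
```

```text
[0.4242 0.2355 0.2188]
```

View pics/w3.png

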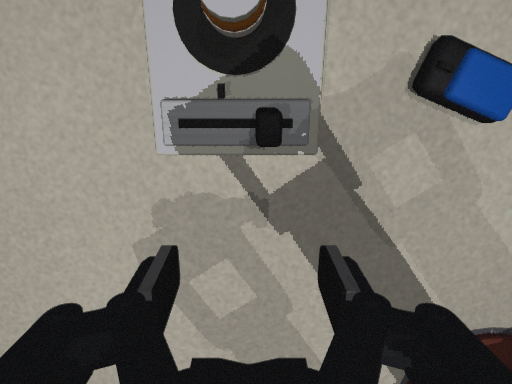

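The jar stands on the platform, the grip is at about (269,127) and the tab at (221,91).

```bash
python3 - <<'E'
from h import *
d=np.load('w3.npz');P=d['P'];c=d['c'];g=c.max(2)
f={k:d[k] for k in('R','t','mtx')}
t=np.radians(-14.5);R=np.array([[np.cos(t),np.sin(t)],[-np.sin(t),np.cos(t)]]);C=np.array([.531,.2185])
Q=P.copy();Q[...,:2]=(P[...,:2]-C)@R.T
def rep(nm,u0,u1,v0,v1,zl):
    m=np.zeros(g.shape,bool);m[v0:v1,u0:u1]=1;m&=(Q[...,2]>zl)
    q=Q[m];print(nm,len(q),'x',np.percentile(q[:,0],[2,98]).round(4),'y',np.percentile(q[:,1],[2,98]).round(4),'mid',np.percentile(q[:,1],[2,98]).mean().round(4),'z',q[:,2].max().round(4), 'world',P[m].mean(0).round(4))
rep('grip',245,295,95,160,.085); rep('griptop',245,295,95,160,.107)
rep('mark',208,236,78,102,.064); rep('marktop',208,236,78,102,.071)
# white/mixer body for frame check
k=np.zeros(g.shape,bool);k[0:152,130:340]=1
k&=(abs(P[...,2]-.057)<.004)
q=Q[k];print('mixer y range',np.percentile(q[:,1],[.5,99.5]),'x min',np.percentile(q[:,0],.5))
r=cv2.minAreaRect(P[k][:,:2].astype(np.float32)*1000);print(r)
E
```

```text
grip 984 x [-0.073  -0.0466] y [-0.0345 -0.0154] mid -0.025 z 0.1139 world [0.4675 0.2092 0.1105]
griptop 931 x [-0.073  -0.0472] y [-0.0344 -0.0154] mid -0.0249 z 0.1139 world [0.4669 0.2093 0.1113]
mark 187 x [-0.0422 -0.0282] y [0.0029 0.0245] mid 0.0137 z 0.0771 world [0.4984 0.2411 0.0729]
marktop 127 x [-0.0421 -0.0282] y [0.005  0.0226] mid 0.0138 z 0.0771 world [0.4998 0.241  0.0746]
mixer y range [-0.07424868  0.07815389] x min -0.08859881942508196
((506.7921142578125, 226.97930908203125), (154.37442016601562, 127.1044921875), 75.4441909790039)
```

```bash
python3 - <<'E'
from h import *
d=np.load('w3.npz');P=d['P'];c=d['c'];g=c.max(2).astype(int)
t=np.radians(-14.55);R=np.array([[np.cos(t),np.sin(t)],[-np.sin(t),np.cos(t)]]);C=np.array([.531,.2185])
o=-d['R'].T@d['t']
def ray(u,v,z):
    r=d['R'].T@np.linalg.inv(d['mtx'])@[u,v,1];p=o+r*(z-o[2])/r[2];return R@(p[:2]-C)
for nm,b,z in(('mark',(208,236,78,99),.075),('grip',(245,295,95,150),.111)):
    m=np.zeros(g.shape,bool);m[b[2]:b[3],b[0]:b[1]]=1;m&=g<70
    if nm=='grip': m&=P[...,2]>.1
    else: m&=P[...,2]>.071
    v,u=np.nonzero(m);X=np.array([ray(a,b_,z) for a,b_ in zip(u,v)])
    print(nm,len(u),u.min(),u.max(),v.min(),v.max(),'y',X[:,1].min(),X[:,1].max(),X[:,1].mean(),'x',X[:,0].min(),X[:,0].max(), P[m][:,2].mean())
print(g[84:100:4,212:232])
E
```

```text
mark 92 217 223 84 98 y 0.011668611067730778 0.01672841776615287 0.013972758597461143 x -0.039472611533382135 -0.02820157838383619 0.07560569359835358
grip 945 256 282 109 146 y -0.03499921666836366 -0.015323284830518608 -0.025002929255816222 x -0.07354963234205471 -0.04565111812865335 0.11119605625373981
[[123 122 115 114 112  76  38  36  33  39  33  29  38 100 100 101 100 101
  102 117]
 [117 116 115 113  90  57  25  25  26  27  24  13  34 101 101 100 101 102
  116 115]
 [115 115 114 115 112  68  27  26  27  26  29  22  29  82 102  99 102 102
  101 116]
 [114 115 117 116 114  86  24  26  24  25  30  19  34  91 114 114 117 115
  115 116]]
```

arm_command:
  rows:
    - [55,[0.06,-0.04,0],[0,0,0]]
    - [55,[0.12,-0.07,-0.05],[0,0,0]]
    - [55,[0.143,-0.087,-0.14],[0,0,0]]
    - [55,[0.143,-0.087,-0.22],[0,0,0]]
    - [55,[0.143,-0.087,-0.22],[0,0,0]]
    - [55,[0.143,-0.087,-0.22],[0,0,0]]
    - [55,[0.143,-0.087,-0.22],[0,0,0]]

```text
time: 17.95
tool_pos: [0.4682, 0.2092, 0.1531]
tool_rot: [-0.001, 0.992, -0.127, 0.0]
contact_force: [-0.1, -0.2, -0.2]
gripper_width: 0.644
grasp_force: 0.0
```

arm_command:
  rows:
    - [55,[0,0,0],[0,0,0]]
    - [55,[0,0,0],[0,0,0]]

```text
time: 18.12
tool_pos: [0.4682, 0.2096, 0.1539]
tool_rot: [-0.001, 0.992, -0.127, 0.001]
contact_force: [0.2, -0.4, 0.2]
gripper_width: 0.647
grasp_force: 0.0
```

arm_command:
  rows:
    - [55,[0,0,-0.08],[0,0,0]]
    - [55,[0,0,-0.16],[0,0,0]]
    - [55,[0,0,-0.22],[0,0,0]]
    - [55,[0,0,-0.226],[0,0,0]]
    - [55,[0,0,-0.226],[0,0,0]]
    - [40,[0,0,-0.226],[0,0,0]]
    - [30,[0,0,-0.226],[0,0,0]]
    - [22,[0,0,-0.226],[0,0,0]]
    - [18,[0,0,-0.226],[0,0,0]]
    - [16,[0,0,-0.226],[0,0,0]]
    - [16,[0,0,-0.226],[0,0,0]]
    - [16,[0,0,-0.226],[0,0,0]]

```text
time: 19.12
tool_pos: [0.4683, 0.2093, 0.086]
tool_rot: [-0.001, 0.992, -0.127, 0.001]
contact_force: [-1.8, -0.9, 6.2]
gripper_width: 0.222
grasp_force: 59.8
```

arm_command:
  rows:
    - [16,[0.006,0.024,0],[0,0,0]]
    - [16,[0.014,0.052,0],[0,0,0]]
    - [16,[0.022,0.084,0],[0,0,0]]
    - [16,[0.029,0.11,0],[0,0,0]]
    - [16,[0.0325,0.125,0],[0,0,0]]
    - [16,[0.0325,0.125,0],[0,0,0]]
    - [16,[0.0325,0.125,0],[0,0,0]]

```text
time: 19.7
tool_pos: [0.4783, 0.2478, 0.0861]
tool_rot: [-0.002, 0.992, -0.127, 0.001]
contact_force: [-0.1, 1.0, 4.8]
gripper_width: 0.22
grasp_force: 59.6
```

arm_command:
  rows:
    - [25,[0,0,0],[0,0,0]]
    - [32,[0,0,0],[0,0,0]]
    - [40,[0,0,0],[0,0,0]]
    - [50,[0,0,0],[0,0,0]]
    - [50,[0,0,0],[0,0,0]]
    - [50,[0,0,0.05],[0,0,0]]
    - [50,[0,0,0.15],[0,0,0]]
    - [50,[0,0,0.28],[0,0,0]]
    - [50,[-0.08,0.03,0.4],[0,0,0]]
    - [50,[-0.15,0,0.44],[0,0,0]]
    - [50,[-0.15,0,0.44],[0,0,0]]
    - [50,[-0.15,0,0.44],[0,0,0]]

```text
time: 20.7
tool_pos: [0.432, 0.2468, 0.2172]
tool_rot: [-0.001, 0.992, -0.127, 0.001]
contact_force: [0.8, -0.1, -1.1]
gripper_width: 0.587
grasp_force: 0.0
```

```bash
python3 - <<'E'
from h import *
f=grab('wrist');P=cloud(f);save(f,'w4.png');s=grab('side')
np.savez('w3.npz',P=P,c=f['color'],**{k:f[k] for k in('R','t','mtx')})
a=cv2.resize(f['color'],(400,300));b=cv2.resize(s['color'],(400,300));cv2.imwrite('pics/e.png',np.hstack([a,b])[...,::-1])
g=f['color'].max(2).astype(int)
t=np.radians(-14.55);R=np.array([[np.cos(t),np.sin(t)],[-np.sin(t),np.cos(t)]]);C=np.array([.531,.2185])
o=-f['R'].T@f['t']
def ray(u,v,z):
    r=f['R'].T@np.linalg.inv(f['mtx'])@[u,v,1];p=o+r*(z-o[2])/r[2];return R@(p[:2]-C)
Q=P.copy();Q[...,:2]=(P[...,:2]-C)@R.T
for nm,mm,z in (('mark',(abs(Q[...,0]+.034)<.007)&(abs(Q[...,1]-.014)<.012)&(Q[...,2]>.071)&(Q[...,2]<.08),.075),('grip',(abs(Q[...,0]+.06)<.02)&(Q[...,2]>.1)&(Q[...,2]<.118)&(abs(Q[...,1])<.06),.111)):
    v,u=np.nonzero(mm&(g<70))
    if len(u)==0: print(nm,0);continue
    X=np.array([ray(a,b,z) for a,b in zip(u,v)]);print(nm,len(u),u.min(),u.max(),v.min(),v.max(),X.min(0),X.max(0),(X.min(0)+X.max(0))/2,X.mean(0))
E
```

```text
mark 90 233 238 90 104 [-0.03945952  0.01216588] [-0.02811987  0.01652462] [-0.0337897   0.01434525] [-0.03376699  0.01433123]
grip 945 220 245 116 153 [-0.07391895  0.00593343] [-0.0457973   0.02531209] [-0.05985813  0.01562276] [-0.0595851   0.01545209]
```

View pics/e.png

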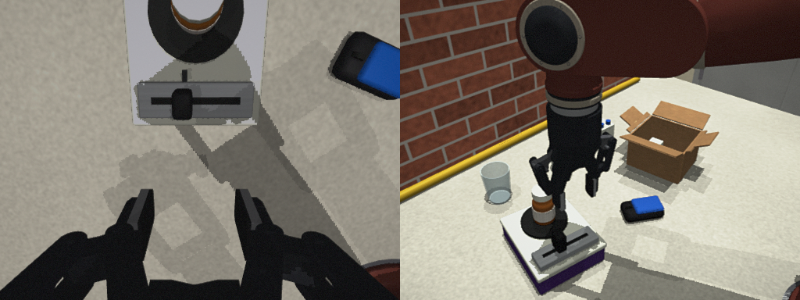

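The grip at (181,103) now stands beside the tab at (184,76), within about 1 mm. The jar is upright on the platform. I retreat and check the rest.

arm_command:
  rows:
    - [50,[0,-0.05,0.1],[0,0,0]]
    - [50,[0,-0.15,0.2],[0,0,0]]
    - [50,[0,-0.27,0.3],[0,0,0]]
    - [50,[0,-0.4,0.35],[0,0,0]]
    - [50,[0,-0.52,0.35],[0,0,0]]
    - [50,[0,-0.64,0.35],[0,0,0]]
    - [50,[0,-0.75,0.35],[0,0,0]]
    - [50,[0,-0.8,0.35],[0,0,0]]
    - [50,[0,-0.8,0.35],[0,0,0]]
    - [50,[0,-0.8,0.35],[0,0,0]]

```text
time: 21.63
tool_pos: [0.4319, 0.0059, 0.3192]
tool_rot: [-0.001, 0.992, -0.129, -0.002]
contact_force: [-0.0, 0.8, -0.2]
gripper_width: 0.585
grasp_force: 0.0
```

```bash
python3 look.py f.png; python3 - <<'E'
from h import *
d=np.load('cur.npz');P=d['a'];Z=P[...,2]
m=(np.hypot(P[...,0]-.56,P[...,1]-.211)<.045)&(Z>.135)&(Z<.155);q=P[m]
print('cap',len(q),cv2.minEnclosingCircle(q[:,:2].astype(np.float32)),Z[m].mean())
P0=np.load('P0.npy')
for nm,b in dict(bottle=(240,280,135,185),rack=(300,360,130,175),mouse=(232,285,248,296),beaker=(165,208,128,168)).items():
    for A in(P0,P):
        w=A[b[2]:b[3],b[0]:b[1]].reshape(-1,3);w=w[w[:,2]>.012];print(nm,len(w),w.min(0).round(3),w.max(0).round(3))
# flap near end: both clouds
C=np.array([.525,-.216]);t=np.radians(7);R=np.array([[np.cos(t),np.sin(t)],[-np.sin(t),np.cos(t)]])
q=P.reshape(-1,3);Q=np.c_[(q[:,:2]-C)@R.T,q[:,2]]
for a in np.arange(-.15,-.07,.01):
    k=(Q[:,0]>a)&(Q[:,0]<a+.01)&(abs(Q[:,1])<.03)&(Q[:,2]>.08)&(Q[:,2]<.2);print(round(a,3),k.sum(),np.median(Q[k,2]) if k.any() else '')
E
```

```text
px 597 angle 2.667580223736003 0.097 0.133 0.131
nx 604 angle 2.6492952108663332 0.099 0.134 0.13
py 681 angle 2.8268780903850423 0.098 0.125 0.125
ny 1393 angle 2.7609033387555195 0.095 0.129 0.126
tip 565 [ 0.5359 -0.2472  0.0406] [ 0.5816 -0.1574  0.054 ] [ 0.5588 -0.2021  0.0482]
cap 280 ((0.5595493316650391, 0.2086775004863739), 0.021048536524176598) 0.14394127410419238
bottle 715 [ 0.684 -0.023  0.012] [0.739 0.037 0.168]
bottle 713 [ 0.683 -0.023  0.012] [0.739 0.037 0.168]
rack 1458 [ 0.711 -0.23   0.012] [ 0.793 -0.106  0.067]
rack 1470 [ 0.712 -0.23   0.012] [ 0.794 -0.106  0.067]
mouse 973 [ 0.399 -0.052  0.012] [0.495 0.051 0.038]
mouse 1854 [ 0.369 -0.047  0.013] [0.432 0.034 0.639]
beaker 630 [0.712 0.161 0.012] [0.782 0.229 0.094]
beaker 625 [0.713 0.161 0.012] [0.781 0.23  0.094]
-0.15 0 
-0.14 0 
-0.13 120 0.12797951242859473
-0.12 127 0.12325555739685472
-0.11 121 0.11725043117322517
-0.1 119 0.11195717629025277
-0.09 117 0.10709631776595628
-0.08 47 0.09999671916150517
```

View pics/f.png

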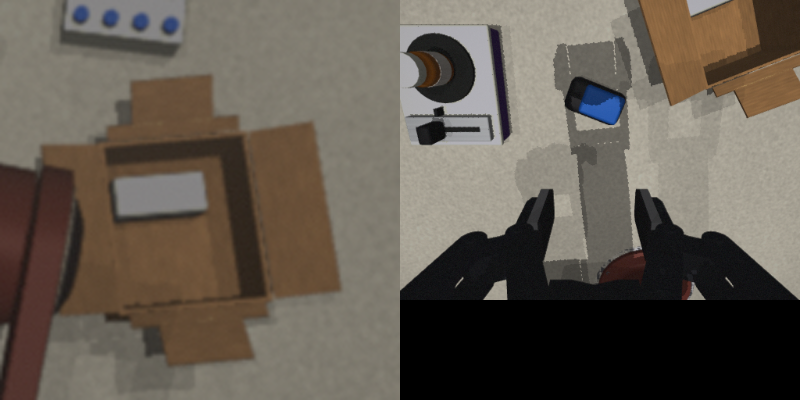

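The tip box is still at (160,195), all four flaps are back at about 2.65 rad or more, and the jar cap is within about 3 mm of the platform's middle. The bystanders have not moved.

```bash
python3 -c "
from plant import manip
print(manip.job_done())"
```

```text
the job is handed in; nothing more can be done
None
```

I handed the job in at about 22 s: all four flaps are folded back in the order asked, the jar stands upright within about 3 mm of the platform's middle, and the speed grip is about 1 mm from the marker; the tip box is still in the carton and, as far as the cameras show, nothing else moved.

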